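# Free the clamped test coupon behind the bottles and put the bottles back

## Robot

A 7-joint arm with a two-finger parallel gripper is mounted at the origin on a cart in front of the work surface, level with it; the furniture and walls round the work are solid. World frame = base frame: x ahead of the robot, y to its left, z up, the work surface at z = 0. Lengths are in m, angles in rad, forces in N, time in s.
With the tool pointing down it reaches from about 0.4 to 0.9 m from the base axis. Payload 5.5 kg.
Tool frame: the origin (TCP) lies at the very end of the fingers, on their centre line; the grasp point (between the pads) lies 19 mm behind it (env.grip_depth is the distance from the TCP to the grasp point, in m); z points along the fingers, y is the line along which they close (so a half turn about z gives the same grasp; the last joint's range is limited). The gripper opens to 92 mm and grips with 3 to 60 N. Pads are 19 mm wide; open, the fingers measure 130 mm over their backs; the gripper's body (75 mm by 190 mm) begins 47 mm behind the grasp point.
Start: joints at [-0.938, 0.501, -0.427, 1.55, 0.221, 1.138, -0.21], TCP at [0.235, 0.606, 0.227] pointing down, gripper open.
Joint ranges: [-2.88, 2.88], [-0.31, 2.03], [-1.54, 1.56], [0.2, 2.42], [-1.41, 4.55], [0.19, 2.02], [-2.57, 2.57]. Speed limits (rad/s): [2.57, 2.57, 3.14, 3.14, 3.14, 3.14, 3.14].

## Interface

Orientations are given as a rotation vector (axis times angle).
In Python, from rig import env, eyes, nets gives the robot as it stands. The module is installed in compiled form; this text tells all that it offers.
- The arm moves only by the shell command python3 -m inch 'ROWS' [FORCE]. ROWS is JSON, a list that holds one entry, the list of rows, each a list of 7 numbers: the shift along the world's x, y, z in mm, then the turn, a rotation vector about the world's x, y, z in degrees, then the opening, from 0 (shut) to 1 (fully open). In form: [[[dx, dy, dz, ax, ay, az, jaw], ...]]. A call has 1 to 5 rows; each row shifts and turns the commanded pose from where the row before left it; what a row does not reach is not made up. A row lasts 1/8 s, in which the tool goes at most 62.5 mm and 10.7 degrees, less where a joint would pass 70% of its speed; a pose out of reach is approached as far as the arm can. A call with a gripper value outside its range is refused whole. The fingers move at their own pace and stop on an object; FORCE is the grip in N (left out, the last holds). Time passes only in rows, so rows that do not move let the fingers close. It gives the time, the measured TCP pose, the force, the opening and the grip force at its end, in the units of the state.
- env.get_state(): the state, without advancing time (a new reading comes with each control period).
- eyes.camera(name): name is "scene" or "top" or "wrist"; returns the picture (420x560x3 uint8, blue, green, red); there is no depth.
- eyes.camera_info(name): a dict with "mtx" (3x3 intrinsics, pixels), "pose" (4x4, takes a point from camera to world coordinates). Camera axes: x right, y up, looking along -z (the intrinsics and any distortion apply to the point x, -y, -z); pixel columns grow to the right and rows downward; lengths in m; the calibration is good to about 2 mm. The wrist camera is an equidistant fisheye: a pixel r from the principal point sees the ray r / f radians off the axis. A picture is of the moment at which its call begins: read the wrist's pose just before it. camera_info takes no time and is no camera call; for the wrist camera it gives the pose at the moment of the call.
- env.finish_job(): hands the job in; it is judged then, once.
Trained networks look in the newest picture that a camera, given by its name, has taken for a name from the list of things; names that differ only in an ending like _2 or _b are one class to them, and where a whole thing is asked for, a point or a joint stands for the part that bears it (a point fixed in the world has none). Each returns a list of dicts, best first, with "score" (0 to 1); they miss things now and then, are a little off and sometimes report something else, mostly with a low value. They report only what shows in the picture. A call takes as long as a camera call. They do not tell look-alikes from the thing itself.
- nets.boxes_of(camera, label): "position" ([x, y, z] in m, in world coordinates, good to about 4 mm: the middle of the surface that is visible of it).
- nets.silhouettes(camera, label): "mask" (420x560 bool, what is visible of it).
- nets.tip_of(camera, label): "position" ([x, y, z] in m, in world coordinates, good to about 4 mm: a listed point, or the origin of a listed thing).
The state is a dict: "clock": time; "q": joint angles; "joint_velocities": joint speeds; "joint_efforts": joint torques, N m; "ee_pos": TCP position; "ee_rot": TCP orientation; "contact_force": force on the tool from outside, world axes, zero at the start; "torque": the same for the moment, N m; "opening": opening from 0.0 (shut) to 1.0 (fully open); "grip_force": force on a finger pad.
Only numpy, scipy, OpenCV 4.12 (cv2) and the standard library are available. Lean on these libraries where they do the work, as an engineer would, in place of code of your own. Each camera call takes 0.05 s, during which the arm holds its last target. There are 200 camera calls.

## Task

Fetch the clamped metal test coupon from behind the three vessels: first move the squeeze bottle, the small dropper bottle and the jar over to the metal side tray, always upright; then swing the clamp bar more than halfway up to upright and leave it up, slide the coupon straight out from beneath it, and lay it flat on the middle of the dark pad, lengthwise along it. Only then put each vessel back upright on the same spot of the station from which it came.

Things in the scene. Friction and masses are not known exactly. Their poses are not given: they have to be found in the camera images.
- staining_jar: wide squat jar with a clear body of 54 mm diameter and a white screw cap of 57 mm, 99 mm tall; grip the body below 75 mm. Loose. Origin: centre of its underside, z up. At the start it stands on one of the three spots of the station (which one varies).
- reagent_yellow: squeeze bottle, diameter 45 mm, with a black nozzle cap, 141 mm tall overall; grip only the round body, below 92 mm. Loose. Origin: centre of its underside, z up. Starts on one of the three spots.
- immersion_oil: small dropper bottle, diameter 24 mm, with a black dropper cap, 80 mm tall overall; grip only the glass body, below 45 mm (so a wide gripper body comes down between the taller neighbours if they are still there). Loose. Origin: centre of its underside, z up. Starts on one of the three spots.
- coupon: loose flat steel test coupon, 110 (x) x 30 (y) x 8 (z) mm, 90 g, with a 15 mm hole 20 mm from its middle towards +x. Origin: centre of its underside. It starts in the station's channel, underside 32 mm above the bench, x along the station's x; its -x end sticks out 45 mm in front of the channel: grip it there across its width. The clamp bar's pin stands in its hole.
- station: fixed grey station; place and yaw vary. Origin on the bench, x axis away from the robot. Front board 6 mm high, x -125 to -50, y -122 to 122 mm, with three dark round spots of 60 mm diameter at x = -90 and y = -90, 0 and 90 mm, on which the vessels stand (6 mm above the bench). Behind it a narrow board (90 mm wide, 6 mm high) carries the aluminium channel, along x at y = 0.
- clamp_bar (a joint): hinge of the steel clamp bar over the channel; 0 = down (locked), grows as the bar's front end swings up and back, to 1.7 rad at most. Stiff (about 0.12 N m): it stays where it is left. Axis: the station's y through station point x = 90, z = 55 mm. Starts down (0 to 0.04). From 0.3 rad on its pin is clear of the coupon.
- clamp_grip (a point): point on the axis of the black upright round post (16 mm diameter) on the bar's front end, 14 mm below the post's top and 22 mm above the bar (11 mm wide); at joint 0 it is at station x = 0, y = 0, z = 83 mm, 90 mm in front of the hinge axis and 28 mm above it. Pinch the post along the station's y; it turns between the fingers as the bar swings.
- channel_mouth (a point): middle of the channel's front opening, on its floor, at station x = 0, y = 0, z = 32 mm. The channel runs from here 72 mm to the station's +x; it is 60 mm wide outside, its top 48 mm above the bench. The coupon has 2.5 mm of play on each side and 3.5 mm under the lips, which keep it from being lifted: it comes out only straight to the station's -x and is free after 72 mm of sliding.
- side_tray: fixed shallow metal tray, outside 170 (x) x 150 (y) mm, rim 12 mm high and 4 mm thick, floor 4 mm above the bench. Origin: on the bench under its middle. It lies to the left or to the right of the station. The vessels are set aside here, anywhere inside the rim.
- pad: fixed white plate 170 (x) x 85 (y) mm, 6 mm high, with a dark pad of 150 x 65 mm on it, whose top is 8 mm above the bench. Origin: on the bench under its middle. It lies on the other side of the station from the tray. The coupon goes on its middle, coupon x along pad x, either way round.
Not all that is in view belongs to the job. Leave any purple look-alike of the staining_jar alone.

How it is judged:
On the way, in this order (a step that is already met when the one before it is completed fails the run):
1. all three vessels stand upright in the side tray (x of immersion_oil in the frame of side_tray between -0.08 and 0.08 m and y of immersion_oil in the frame of side_tray between -0.07 and 0.07 m and height (world z) of each of immersion_oil, reagent_yellow, staining_jar below 0.02 m and angle between each of immersion_oil, reagent_yellow, staining_jar's own z axis and vertical below 0.1 rad and x of reagent_yellow in the frame of side_tray between -0.08 and 0.08 m and y of reagent_yellow in the frame of side_tray between -0.07 and 0.07 m and x of staining_jar in the frame of side_tray between -0.08 and 0.08 m and y of staining_jar in the frame of side_tray between -0.07 and 0.07 m), for 0.2 s.
2. the clamp bar is swung up (value of joint clamp_bar above 0.6 rad), for 0.2 s.
3. the coupon lies released on the middle of the pad while the vessels still stand in the tray (all of step 1 and x of coupon in the frame of pad between -0.015 and 0.015 m and y of coupon in the frame of pad between -0.012 and 0.012 m and z of coupon in the frame of pad below 0.012 m and angle between coupon's own z axis and vertical below 0.06 rad and angle between the x axis of coupon and the x axis of pad, either way round below 0.17 rad and contact force between coupon and the fingers below 0.3 N), for 0.2 s.
At the end, for the whole second after the job is handed in: Each vessel stands upright, released and at rest within 15 mm of where it stood at the start; the coupon lies flat and released on the pad, its middle within 15 mm lengthwise and 12 mm crosswise of the pad's middle and within 0.17 rad of its length; the clamp bar is up (beyond 0.6 rad) (distance of each of immersion_oil, reagent_yellow, staining_jar from where it was at the start of the episode below 0.015 m and angle between each of immersion_oil, reagent_yellow, staining_jar's own z axis and vertical below 0.1 rad and linear speed of each of immersion_oil, reagent_yellow, staining_jar, coupon below 0.02 m/s and x of coupon in the frame of pad between -0.015 and 0.015 m and y of coupon in the frame of pad between -0.012 and 0.012 m and z of coupon in the frame of pad below 0.012 m and angle between coupon's own z axis and vertical below 0.06 rad and angle between the x axis of coupon and the x axis of pad, either way round below 0.17 rad and contact force between coupon and the fingers below 0.3 N and value of joint clamp_bar above 0.6 rad); the robot touches nothing.
It fails at once if a vessel is tipped (angle between any of immersion_oil, reagent_yellow, staining_jar's own z axis and vertical above 0.5 rad).
It also fails if it takes over 144 s, if anything falls off the work surface, if the arm or the gripper's body presses on something with over 40 N, if the wrist force passes 120 N, or if a joint passes its speed limit or range.

## Working session

There is one attempt and no reset: what is moved stays moved. The work goes in short steps, Python scripts to look and compute and a shell command to move; the robot and the scene stay as the last step left them, time stands still between calls to the robot, and variables do not carry over. Pictures are saved under pics/ and viewed, at most 14 in all, crops included, and the job is handed in when it is done.

```bash
mkdir -p pics
cat > h.py <<'E'
import numpy as np, cv2
from rig import env, eyes, nets
from scipy.spatial.transform import Rotation as R
def save(cam,name):
    im=eyes.camera(cam); cv2.imwrite(f'pics/{name}.png',im); return im
def px(cam,p):
    i=eyes.camera_info(cam); T=np.linalg.inv(i['pose']); c=T[:3,:3]@np.array(p)+T[:3,3]
    v=i['mtx']@np.array([c[0],-c[1],-c[2]]); return v[:2]/v[2]
def ray(cam,uv,z):
    i=eyes.camera_info(cam); d=np.linalg.inv(i['mtx'])@np.array([uv[0],uv[1],1]); d=i['pose'][:3,:3]@np.array([d[0],-d[1],-d[2]])
    o=i['pose'][:3,3]; return o+d*(z-o[2])/d[2]
E
python3 - <<'E'
from h import *
np.set_printoptions(precision=4,suppress=True)
a=save('top','top0'); b=save('scene','sc0')
for cam in ['top','scene']:
  print(cam,eyes.camera_info(cam))
  for l in ['staining_jar','reagent_yellow','immersion_oil','coupon','station','clamp_grip','channel_mouth','side_tray','pad']:
    print(l,[(np.round(d['position'],4),round(d['score'],2),np.round(px(cam,d['position']))) for d in nets.tip_of(cam,l)])
print(env.get_state())
E
```

```text
top {'mtx': array([[450.5493,   0.    , 276.3073],
       [  0.    , 450.5493, 206.0434],
       [  0.    ,   0.    ,   1.    ]]), 'pose': array([[ 0.1198,  0.9704, -0.2099,  0.2996],
       [-0.9928,  0.1179, -0.0217,  0.2507],
       [ 0.0037,  0.2109,  0.9775,  1.2302],
       [ 0.    ,  0.    ,  0.    ,  1.    ]])}
staining_jar [(array([0.5734, 0.5256, 0.0007]), 0.85, array([189., 192.])), (array([0.4649, 0.218 , 0.0039]), 0.77, array([294., 243.])), (array([0.4582, 0.6649, 0.0021]), 0.67, array([132., 226.])), (array([ 0.5359,  0.6201, -0.0006]), 0.66, array([154., 201.]))]
reagent_yellow [(array([0.4612, 0.1267, 0.0051]), 0.84, array([327., 249.]))]
immersion_oil [(array([0.4685, 0.0351, 0.0092]), 0.46, array([361., 250.]))]
coupon [(array([0.5612, 0.1338, 0.0327]), 0.58, array([329., 211.]))]
station [(array([ 0.5557,  0.1318, -0.0044]), 0.89, array([328., 215.]))]
clamp_grip [(array([0.5566, 0.129 , 0.0874]), 0.72, array([333., 208.]))]
channel_mouth [(array([0.5514, 0.1303, 0.0367]), 0.85, array([330., 214.]))]
side_tray [(array([0.4727, 0.3879, 0.001 ]), 0.71, array([233., 
[... 1143 characters left out ...]
0315]), 0.7, array([329., 210.]))]
side_tray [(array([ 0.4729,  0.387 , -0.0005]), 0.61, array([259., 263.]))]
pad [(array([ 0.448 , -0.1267,  0.0024]), 0.66, array([422., 211.]))]
{'clock': 1.0, 'q': array([-0.9378,  0.5009, -0.427 ,  1.5504,  0.2208,  1.1383, -0.2103]), 'joint_velocities': array([-0.0003,  0.0011, -0.0002,  0.    , -0.0006,  0.0007,  0.0011]), 'joint_efforts': array([  0.0009, -56.6458,  -5.8101, -27.9511,  -0.0667,   0.0207,
         0.    ]), 'ee_pos': array([0.2349, 0.6061, 0.2268]), 'ee_rot': array([0.5775, 3.088 , 0.0001]), 'contact_force': array([-0.0323,  0.2362, -0.8111]), 'torque': array([-0.0203,  0.0526, -0.039 ]), 'grip_force': 0.0, 'opening': 1.00011667059603}
```

View pics/top0.png

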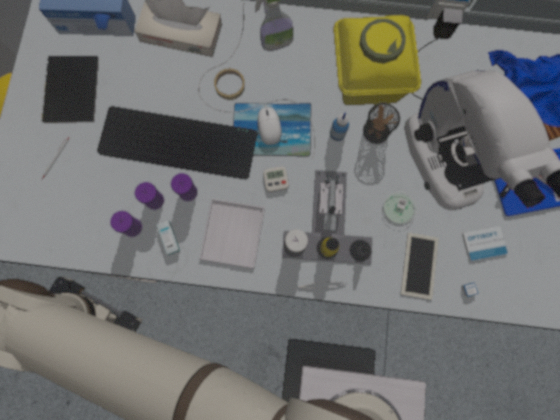

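View pics/sc0.png

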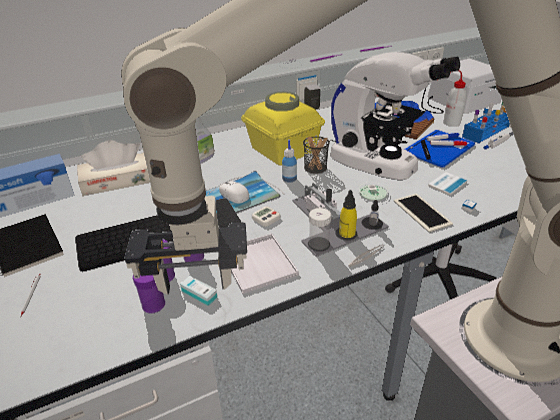

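Top view: the target jar has a white cap, px (296,241). The yellow bottle is at (329,246), the dropper at (361,250), the tray at (233,235) and the pad at (420,266). Look-alikes: purple jars at (123,222), (148,194) and (183,185); blue wash bottle at (340,125) for the squeeze bottle; black phone-like plate at (420,266) is the pad. I pick the white-capped jar standing on the station and will check it in a crop.

Run:
```python
from h import *
np.set_printoptions(precision=4,suppress=True)
ims={}
for cam in ['top','scene']:
  ims[cam]=eyes.camera(cam)
  for l,z in [('side_tray',.012),('pad',.006),('station',.006),('coupon',.04)]:
    s=nets.silhouettes(cam,l)
    if not s: print(cam,l,'none'); continue
    ys,xs=np.nonzero(s[0]['mask'])
    P=np.array([ray(cam,(x,y),z)[:2] for x,y in zip(xs,ys)],np.float32)*1000
    print(cam,l,s[0]['score'],len(xs),cv2.minAreaRect(P))
c=cv2.resize(ims['top'][180:300,195:445],None,fx=3.2,fy=3.2,interpolation=cv2.INTER_CUBIC)
cv2.imwrite('pics/crop0.png',c)
```

```text
Traceback (most recent call last):
  File "h.py", line 10, in ray
    i=eyes.camera_info(cam); d=np.linalg.inv(i['mtx'])@np.array([uv[0],uv[1],1]); d=i['pose'][:3,:3]@np.array([d[0],-d[1],-d[2]])
ValueError: time passes only in moves, steps and waits
```

```bash
python3 - <<'E'
s=open('h.py').read()
s=s.replace("i=eyes.camera_info(cam)","i=info(cam)").replace("def save","import functools\n@functools.lru_cache(None)\ndef info(cam): return eyes.camera_info(cam)\ndef save")
open('h.py','w').write(s)
E
python3 - <<'E'
from h import *
np.set_printoptions(precision=4,suppress=True)
ims={}
for cam in ['top','scene']:
  ims[cam]=eyes.camera(cam)
  for l,z in [('side_tray',.012),('pad',.006),('station',.006),('coupon',.04)]:
    s=nets.silhouettes(cam,l)
    if not s: print(cam,l,'none'); continue
    ys,xs=np.nonzero(s[0]['mask'])
    P=np.array([ray(cam,(x,y),z)[:2] for x,y in zip(xs,ys)],np.float32)*1000
    print(cam,l,s[0]['score'],len(xs),cv2.minAreaRect(P))
c=cv2.resize(ims['top'][180:300,195:445],None,fx=3.2,fy=3.2,interpolation=cv2.INTER_CUBIC)
cv2.imwrite('pics/crop0.png',c)
E
```

```text
top side_tray 0.78 3367 ((472.4700012207031, 387.62939453125), (150.54173278808594, 171.76058959960938), 87.86067199707031)
top pad 0.59 1888 ((446.49786376953125, -125.31250762939453), (83.95061492919922, 168.2311248779297), 86.76695251464844)
top station 0.96 3477 ((555.7283935546875, 132.56500244140625), (257.2314453125, 244.15199279785156), 3.896763563156128)
top coupon 0.64 223 ((556.4061889648438, 132.73931884765625), (99.1951904296875, 29.544281005859375), 5.308165550231934)
scene side_tray 0.95 2282 ((466.7765808105469, 393.0380859375), (152.4298553466797, 177.98590087890625), 87.93437957763672)
scene pad 0.72 2346 ((472.9197998046875, 389.6549987792969), (154.3216552734375, 183.2672882080078), 86.42018127441406)
scene station 0.6 1663 ((573.037841796875, 136.0859375), (302.1731872558594, 245.08705139160156), 2.7899274826049805)
scene coupon 0.55 198 ((558.0548706054688, 131.85067749023438), (33.44742965698242, 121.46957397460938), 85.58104705810547)
```

View pics/crop0.png

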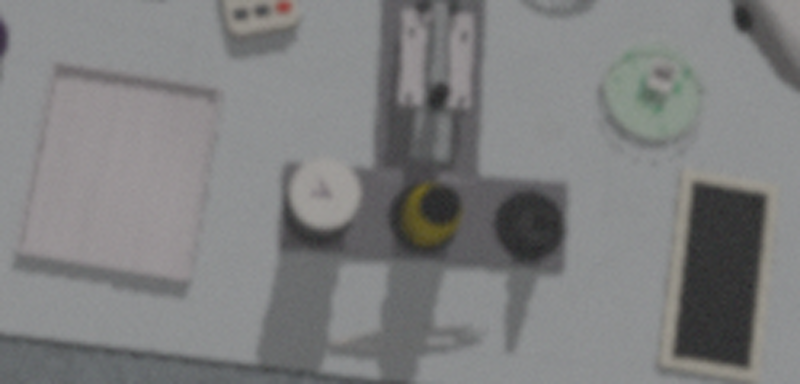

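The crop confirms the clear, white-capped jar on the left spot (px 325,195), yellow in the middle, dropper on the right (530,225). I'll settle yaw and the vessel positions.

Run:
```python
from h import *
np.set_printoptions(precision=4,suppress=True)
def c(u,v,z): return ray('top',(195+u/3.2,180+v/3.2),z)[:2]
F=[c(280,248,.006),c(563,272,.006),c(566,183,.006),c(287,162,.006)]
print('board',F); 
d=F[0]-F[1]; print('yaw',np.degrees(np.arctan2(-d[0],d[1])),len, np.linalg.norm(d)); d=F[3]-F[2]; print(np.degrees(np.arctan2(-d[0],d[1])))
# vessels, oil etc. by repeated nets
eyes.camera('top');eyes.camera('scene')
for l in ['staining_jar','reagent_yellow','immersion_oil','station','side_tray','pad','clamp_grip']:
  for cam in ['top','scene']:
    ps=[d['position'] for d in nets.tip_of(cam,l)+nets.boxes_of(cam,l) if abs(d['position'][1]-.13)<.3 and d['position'][1]<.42]
    print(l,cam,np.round(ps,4).tolist())
print(env.get_state()['clock'])
```

```text
board [array([0.4226, 0.2441]), array([0.4313, 0.0041]), array([0.5073, 0.0073]), array([0.4966, 0.2467])]
yaw 2.0631267330774414 <built-in function len> 0.2400633902935165
2.5633822089907743
staining_jar top [[0.4645, 0.2191, 0.0064], [0.4579, 0.2155, 0.1037]]
staining_jar scene [[0.4641, 0.2194, 0.0062], [0.4448, 0.2264, 0.0705]]
reagent_yellow top [[0.4521, 0.1314, 0.0894], [0.59, 0.1317, 0.061]]
reagent_yellow scene [[0.4622, 0.1267, 0.0046], [0.4497, 0.1355, 0.0684]]
immersion_oil top [[0.4665, 0.0325, 0.0099], [0.4605, 0.0387, 0.0541]]
immersion_oil scene [[0.4674, 0.0345, 0.0032], [0.4935, 0.1426, 0.0047]]
station top [[0.554, 0.1322, -0.0036], [0.5076, 0.1313, 0.0035]]
station scene [[0.4598, 0.2166, 0.0052], [0.552, 0.1293, -0.0032], [0.4855, 0.1439, 0.0032], [0.4521, 0.3734, 0.0045]]
side_tray top [[0.4743, 0.3913, 0.0009], [0.5617, 0.1334, 0.0339], [0.4733, 0.3903, 0.0028]]
side_tray scene [[0.4748, 0.3879, -0.0007], [0.4526, 0.3773, 0.004]]
pad top [[0.4468, -0.1228, 0.0007], [0.4419, -0.1232, 0.0087], [0.4588, 0.218, 0.1048]]
pad scene [[0.4455, -0.1264, -0.0023], [0.4349, -0.1191, 0.01]]
clamp_grip top [[0.555, 0.1314, 0.0859], [0.5901, 0.1285, 0.0605]]
clamp_grip scene [[0.5574, 0.1358, 0.0826], [0.5695, 0.1407, 0.0608], [0.5365, 0.1352, 0.0386]]
3.1
```

```bash
python3 -m inch '[[[20,-40,0,0,0,-8,1],[25,-40,0,0,0,-8,1],[25,-40,0,0,0,-8,1],[25,-40,0,0,0,-8,1],[25,-40,0,0,0,-8,1]]]' 40
python3 -m inch '[[[25,-40,0,0,0,-8,1],[25,-40,0,0,0,-8,1],[25,-40,0,0,0,-8,1],[20,-40,0,0,0,-2,1],[0,0,0,0,0,0,1]]]'
```

```text
clock: 3.72
ee_pos: [0.3556, 0.4048, 0.227]
ee_rot: [1.605, 2.701, 0.001]
contact_force: [-0.2, 0.6, 0.6]
opening: 1.001
grip_force: 0.0
clock: 4.35
ee_pos: [0.4519, 0.2419, 0.2269]
ee_rot: [2.173, 2.266, -0.001]
contact_force: [-0.3, 0.7, 0.0]
opening: 0.999
grip_force: 0.0
```

```bash
python3 -m inch '[[[12,-23,0,0,0,0,1],[0,0,-40,0,0,0,1],[0,0,0,0,0,0,1]]]'
python3 - <<'E'
from h import *
save('wrist','w0')
for l in ['staining_jar','reagent_yellow','immersion_oil','station','side_tray','clamp_grip','channel_mouth']:
  print(l,[(np.round(d['position'],4).tolist(),round(d['score'],2)) for d in nets.tip_of('wrist',l)])
E
```

```text
clock: 4.72
ee_pos: [0.4593, 0.2227, 0.1845]
ee_rot: [-2.163, -2.275, 0.008]
contact_force: [-0.2, 0.1, 0.6]
opening: 1.0
grip_force: 0.0
staining_jar [([0.4653, 0.2168, 0.0078], 0.65)]
reagent_yellow [([0.4603, 0.1238, 0.0077], 0.97)]
immersion_oil []
station [([0.5577, 0.1324, -0.0014], 0.82)]
side_tray [([0.4713, 0.3899, -0.0045], 0.58)]
clamp_grip [([0.5534, 0.1273, 0.0842], 0.42)]
channel_mouth [([0.5533, 0.1307, 0.0268], 0.89)]
```

View pics/w0.png

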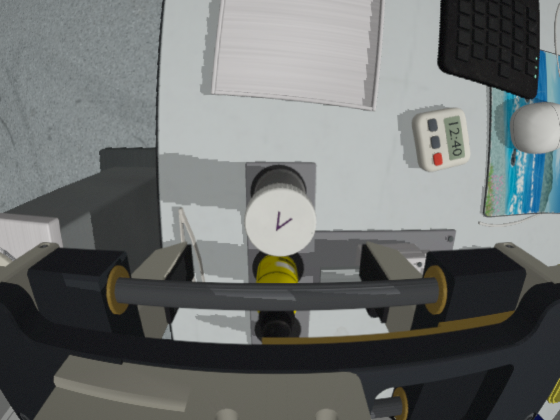

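The wrist view shows the white-capped jar at (280,220) next to the yellow bottle at (278,268), with nothing between the fingers' path. Descending.

```bash
python3 -m inch '[[[5,-4,0,0,0,0,1],[0,0,0,0,0,0,1],[0,0,-40,0,0,0,1],[0,0,-40,0,0,0,1],[0,0,0,0,0,0,1]]]'
```

```text
clock: 5.75
ee_pos: [0.4644, 0.2177, 0.1042]
ee_rot: [-2.165, -2.274, 0.01]
contact_force: [-0.2, -0.9, -0.0]
opening: 0.997
grip_force: 0.0
```

```bash
python3 -m inch '[[[0,0,-30,0,0,0,1],[0,0,-26,0,0,0,1],[0,0,0,0,0,0,1]]]'
python3 -m inch '[[[0,0,0,0,0,0,0.3],[0,0,0,0,0,0,0.3],[0,0,0,0,0,0,0.3],[0,0,0,0,0,0,0.3],[0,0,0,0,0,0,0.3]]]' 30
```

```text
clock: 6.12
ee_pos: [0.4665, 0.2188, 0.0507]
ee_rot: [-2.166, -2.275, 0.003]
contact_force: [-0.5, 0.1, 0.3]
opening: 1.0
grip_force: 0.0
clock: 6.75
ee_pos: [0.4659, 0.219, 0.0508]
ee_rot: [-2.165, -2.275, 0.002]
contact_force: [-4.9, -0.4, 5.4]
opening: 0.574
grip_force: 30.0
```

```bash
python3 -m inch '[[[0,0,20,0,0,0,0.3],[0,0,20,0,0,0,0.3],[5,20,0,0,0,0,0.3],[10,35,0,0,0,0,0.3],[10,35,0,0,0,0,0.3]]]'
python3 -m inch '[[[10,30,0,0,0,0,0.3],[5,9,0,0,0,0,0.3],[0,0,0,0,0,0,0.3],[0,0,0,0,0,0,0.3]]]'
```

```text
clock: 7.38
ee_pos: [0.492, 0.3111, 0.0898]
ee_rot: [-2.166, -2.275, -0.0]
contact_force: [-0.4, 0.8, -2.1]
opening: 0.575
grip_force: 30.0
clock: 7.88
ee_pos: [0.5066, 0.3462, 0.09]
ee_rot: [2.167, 2.274, -0.003]
contact_force: [-0.4, 0.2, -2.6]
opening: 0.572
grip_force: 30.0
```

```bash
python3 -m inch '[[[0,0,-20,0,0,0,0.3],[0,0,-15,0,0,0,0.3],[0,0,-5,0,0,0,0.3],[0,0,-1,0,0,0,0.3],[0,0,0,0,0,0,0.3]]]'
python3 -m inch '[[[0,0,0,0,0,0,0.85],[0,0,0,0,0,0,0.85],[0,0,0,0,0,0,0.85],[0,0,0,0,0,0,0.85]]]'
```

```text
clock: 8.5
ee_pos: [0.507, 0.3481, 0.0496]
ee_rot: [2.166, 2.275, 0.0]
contact_force: [0.4, 0.4, -2.2]
opening: 0.574
grip_force: 30.0
clock: 9.0
ee_pos: [0.507, 0.3481, 0.0499]
ee_rot: [2.166, 2.275, 0.001]
contact_force: [0.3, 0.6, 0.0]
opening: 0.845
grip_force: 0.0
```

```bash
python3 -m inch '[[[0,0,40,0,0,0,0.85],[0,0,45,0,0,0,0.85],[0,0,45,0,0,0,0.85],[-5,-35,0,0,0,0,0.85],[-5,-40,0,0,0,0,0.85]]]'
python3 -m inch '[[[-5,-40,0,0,0,0,0.7],[-5,-40,0,0,0,0,0.6],[-5,-40,0,0,0,0,0.6],[-5,-40,0,0,0,0,0.6],[-5,-40,0,0,0,0,0.6]]]'
python3 -m inch '[[[-5,-39,0,0,0,0,0.6],[0,0,0,0,0,0,0.6],[0,0,0,0,0,0,0.6]]]'
python3 - <<'E'
from h import *
eyes.camera('wrist'); eyes.camera('top'); eyes.camera('scene')
for c in ['wrist','top','scene']:
 for l in ['immersion_oil','staining_jar']:
  print(c,l,[(np.round(d['position'],4).tolist(),round(d['score'],2)) for d in nets.tip_of(c,l) if d['position'][1]<.5])
E
```

```text
clock: 9.62
ee_pos: [0.497, 0.2733, 0.1807]
ee_rot: [2.164, 2.277, 0.003]
contact_force: [-0.0, -1.0, 0.1]
opening: 0.849
grip_force: 0.0
clock: 10.25
ee_pos: [0.4717, 0.0718, 0.18]
ee_rot: [2.166, 2.275, 0.001]
contact_force: [0.6, -0.3, -0.2]
opening: 0.599
grip_force: 0.0
clock: 10.62
ee_pos: [0.4671, 0.0346, 0.18]
ee_rot: [2.166, 2.275, 0.001]
contact_force: [0.6, 0.2, -0.5]
opening: 0.6
grip_force: 0.0
wrist immersion_oil [([0.4678, 0.0377, 0.0056], 0.96)]
wrist staining_jar []
top immersion_oil [([0.4677, 0.0337, 0.0057], 0.41)]
top staining_jar [([0.5066, 0.3467, 0.0065], 0.98)]
scene immersion_oil [([0.4673, 0.0379, 0.0015], 0.58), ([0.463, 0.1279, 0.0069], 0.38)]
scene staining_jar [([0.5103, 0.3448, 0.001], 0.63)]
```

```bash
python3 -m inch '[[[0,1,-40,0,0,0,0.6],[0,0,-40,0,0,0,0.6],[0,0,-40,0,0,0,0.6],[0,0,-35,0,0,0,0.6],[0,0,0,0,0,0,0.6]]]'
python3 -m inch '[[[0,0,0,0,0,0,0.1],[0,0,0,0,0,0,0.1],[0,0,0,0,0,0,0.1],[0,0,0,0,0,0,0.1],[0,0,0,0,0,0,0.1]]]' 15
```

```text
clock: 11.7
ee_pos: [0.4644, 0.0349, 0.0226]
ee_rot: [-2.163, -2.273, 0.007]
contact_force: [-0.2, 0.4, 0.9]
opening: 0.602
grip_force: 0.0
clock: 12.32
ee_pos: [0.4676, 0.0352, 0.0256]
ee_rot: [2.166, 2.275, 0.002]
contact_force: [-0.6, 0.6, 6.5]
opening: 0.258
grip_force: 15.0
```

```bash
python3 -m inch '[[[0,0,25,0,0,0,0.1],[0,0,40,0,0,0,0.1],[0,0,40,0,0,0,0.1],[0,0,40,0,0,0,0.1],[0,0,25,0,0,0,0.1]]]'
python3 -m inch '[[[0,25,0,0,0,0,0.1],[0,40,0,0,0,0,0.1],[0,40,0,0,0,0,0.1],[5,40,0,0,0,0,0.1],[5,40,0,0,0,0,0.1]]]'
python3 -m inch '[[[5,40,0,0,0,0,0.1],[5,40,0,0,0,0,0.1],[5,40,0,0,0,0,0.1],[5,40,0,0,0,0,0.1],[10,40,0,0,0,0,0.1]]]'
python3 -m inch '[[[2,12,0,0,0,0,0.1],[0,0,0,0,0,0,0.1],[0,0,0,0,0,0,0.1]]]'
```

```text
clock: 12.95
ee_pos: [0.4675, 0.0351, 0.1969]
ee_rot: [2.165, 2.274, 0.003]
contact_force: [-0.1, 0.5, -0.2]
opening: 0.254
grip_force: 15.0
clock: 13.58
ee_pos: [0.4767, 0.2211, 0.1948]
ee_rot: [2.166, 2.275, -0.0]
contact_force: [0.0, -0.6, -0.5]
opening: 0.254
grip_force: 15.0
clock: 14.2
ee_pos: [0.5065, 0.4213, 0.1946]
ee_rot: [-2.166, -2.276, 0.001]
contact_force: [-0.2, -0.4, -0.2]
opening: 0.256
grip_force: 15.0
clock: 14.58
ee_pos: [0.5092, 0.4301, 0.1945]
ee_rot: [2.167, 2.273, -0.002]
contact_force: [-0.0, -1.1, 0.0]
opening: 0.256
grip_force: 15.0
```

```bash
python3 -m inch '[[[0,2,-40,0,0,0,0.1],[0,0,-40,0,0,0,0.1],[0,0,-40,0,0,0,0.1],[0,0,-30,0,0,0,0.1],[0,0,0,0,0,0,0.1]]]'
python3 -m inch '[[[0,0,-12,0,0,0,0.1],[0,0,-5,0,0,0,0.1],[0,0,-3,0,0,0,0.1],[0,0,0,0,0,0,0.1],[0,0,0,0,0,0,0.1]]]'
```

```text
clock: 15.2
ee_pos: [0.5075, 0.4306, 0.0422]
ee_rot: [2.168, 2.273, -0.01]
contact_force: [-0.3, 0.0, -0.3]
opening: 0.258
grip_force: 15.0
clock: 15.82
ee_pos: [0.5091, 0.4343, 0.0251]
ee_rot: [2.166, 2.275, 0.001]
contact_force: [-0.1, -0.5, -1.0]
opening: 0.254
grip_force: 15.0
```

```bash
python3 -m inch '[[[0,0,-1,0,0,0,0.1],[0,0,0,0,0,0,0.5],[0,0,0,0,0,0,0.5],[0,0,0,0,0,0,0.5]]]'
python3 -m inch '[[[0,0,40,0,0,0,0.6],[0,0,40,0,0,0,0.6],[0,0,50,0,0,0,0.6],[0,0,50,0,0,0,0.65],[0,0,0,0,0,0,0.65]]]'
python3 -m inch '[[[-10,-40,0,-9,0,0,0.65],[-10,-40,0,-9,0,0,0.65],[-10,-40,0,-9,0,0,0.65],[-10,-40,0,-9,0,0,0.65],[0,0,0,0,0,0,0.65]]]'
python3 - <<'E'
from h import *
print(env.get_state()['q'].round(2))
E
```

```text
clock: 16.32
ee_pos: [0.5089, 0.4341, 0.0238]
ee_rot: [-2.166, -2.275, -0.0]
contact_force: [0.6, -0.3, 0.1]
opening: 0.487
grip_force: 0.0
clock: 16.95
ee_pos: [0.5115, 0.4365, 0.2097]
ee_rot: [2.166, 2.275, 0.016]
contact_force: [0.3, -0.2, -1.3]
opening: 0.651
grip_force: 0.0
clock: 17.58
ee_pos: [0.467, 0.2736, 0.2012]
ee_rot: [1.817, 1.914, -0.628]
contact_force: [-0.0, 0.6, 0.4]
opening: 0.648
grip_force: 0.0
[-0.87  0.61  0.03  1.57  0.39  1.47 -0.93]
```

```bash
python3 -m inch '[[[-4,-20,-20,-9.5,0,0,0.65],[-4,-30,-20,-9.5,0,0,0.65],[0,0,0,0,0,0,0.65],[0,0,0,0,0,0,0.65]]]'
python3 - <<'E'
from h import *
s=env.get_state();print(s['q'].round(2)); M=R.from_rotvec(s['ee_rot']).as_matrix(); print(s['ee_pos'],M.round(3))
for c in ['wrist','top','scene']:
 im=eyes.camera(c)
 if c=='wrist': cv2.imwrite('pics/w1.png',im)
 print(c,[(np.round(d['position'],4).tolist(),round(d['score'],2)) for d in nets.tip_of(c,'reagent_yellow')+nets.tip_of(c,'immersion_oil')])
E
```

```text
clock: 18.08
ee_pos: [0.4621, 0.2252, 0.1646]
ee_rot: [1.614, 1.692, -0.874]
contact_force: [0.4, -0.2, 0.4]
opening: 0.649
grip_force: 0.0
[-0.94  0.79  0.09  1.56  0.5   1.6  -1.01]
[0.46210699 0.22519927 0.16462987] [[-0.047  0.999  0.001]
 [ 0.578  0.028 -0.816]
 [-0.815 -0.038 -0.578]]
wrist [([0.4625, 0.1261, 0.0078], 0.62)]
top [([0.4625, 0.1232, 0.0054], 0.5), ([0.4475, -0.1219, 0.0016], 0.44)]
scene [([0.4619, 0.1253, 0.0029], 0.57), ([0.5086, 0.433, 0.0022], 0.59)]
```

View pics/w1.png

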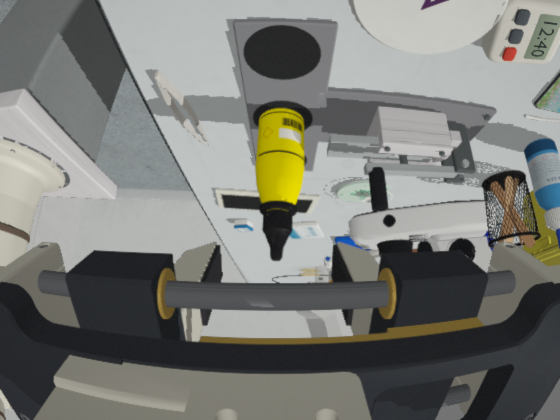

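The wrist view shows the bottle centred in the column between the fingers (278,165), nozzle at (277,250); path clear.

```bash
python3 -m inch '[[[-1,-26,-28,0,-2.2,0,0.65],[0,0,0,0,0,0,0.65],[0,-22,-15,0,0,0,0.65],[1,-22,-16,0,0,0,0.65],[0,0,0,0,0,0,0.65]]]'
python3 -m inch '[[[0,-22,-15,0,0,0,0.65],[1,-23,-16,0,0,0,0.65],[0,0,0,0,0,0,0.65],[0,0,0,0,0,0,0.65]]]'
```

```text
clock: 19.15
ee_pos: [0.4608, 0.1528, 0.1051]
ee_rot: [1.616, 1.661, -0.847]
contact_force: [-0.8, -0.1, 0.8]
opening: 0.648
grip_force: 0.0
clock: 19.65
ee_pos: [0.4626, 0.1114, 0.0743]
ee_rot: [1.616, 1.665, -0.84]
contact_force: [0.3, 0.5, 0.4]
opening: 0.652
grip_force: 0.0
```

```bash
python3 -m inch '[[[0,0,0,0,0,0,0.2],[0,0,0,0,0,0,0.2],[0,0,0,0,0,0,0.2],[0,0,0,0,0,0,0.2],[0,0,0,0,0,0,0.2]]]' 25
python3 -m inch '[[[0,0,15,0,0,0,0.2],[0,0,20,0,0,0,0.2],[0,0,0,0,0,0,0.2]]]'
```

```text
clock: 20.27
ee_pos: [0.4622, 0.1094, 0.074]
ee_rot: [1.616, 1.663, -0.842]
contact_force: [0.6, 1.8, 4.0]
opening: 0.483
grip_force: 24.9
clock: 20.65
ee_pos: [0.4627, 0.1095, 0.1105]
ee_rot: [1.618, 1.663, -0.84]
contact_force: [-0.1, -0.4, -1.1]
opening: 0.483
grip_force: 24.9
```

```bash
python3 -m inch '[[[-10,15,15,0,0,0,0.2],[-12,35,0,0,0,0,0.2],[-12,40,0,0,0,0,0.2],[0,40,0,0,0,0,0.2],[0,40,0,0,0,0,0.2]]]'
python3 -m inch '[[[0,40,0,0,0,0,0.2],[0,40,0,0,0,0,0.2],[0,31,0,0,0,0,0.2],[0,0,0,0,0,0,0.2],[0,0,0,0,0,0,0.2]]]'
```

```text
clock: 21.28
ee_pos: [0.4275, 0.2802, 0.1237]
ee_rot: [1.616, 1.664, -0.844]
contact_force: [0.2, -0.7, -0.6]
opening: 0.48
grip_force: 24.9
clock: 21.9
ee_pos: [0.428, 0.3891, 0.1235]
ee_rot: [1.615, 1.662, -0.845]
contact_force: [-0.0, -0.7, -1.3]
opening: 0.493
grip_force: 24.9
```

```bash
python3 -m inch '[[[0,0,-20,0,0,0,0.2],[0,0,-18,0,0,0,0.2],[0,0,-8,0,0,0,0.2],[0,0,-4,0,0,0,0.2],[0,0,0,0,0,0,0.2]]]'
python3 - <<'E'
from h import *
s=env.get_state();print(s['ee_pos'],s['contact_force'])
c=save('scene','sc1')
cv2.imwrite('pics/c1.png',cv2.resize(c[130:330,130:430],None,fx=2.6,fy=2.6))
E
```

```text
clock: 22.52
ee_pos: [0.4279, 0.39, 0.0735]
ee_rot: [1.615, 1.663, -0.844]
contact_force: [0.3, 0.1, -1.1]
opening: 0.483
grip_force: 24.9
[0.42789395 0.38997274 0.07352508] [ 0.3239226   0.06946018 -1.10491881]
```

View pics/c1.png

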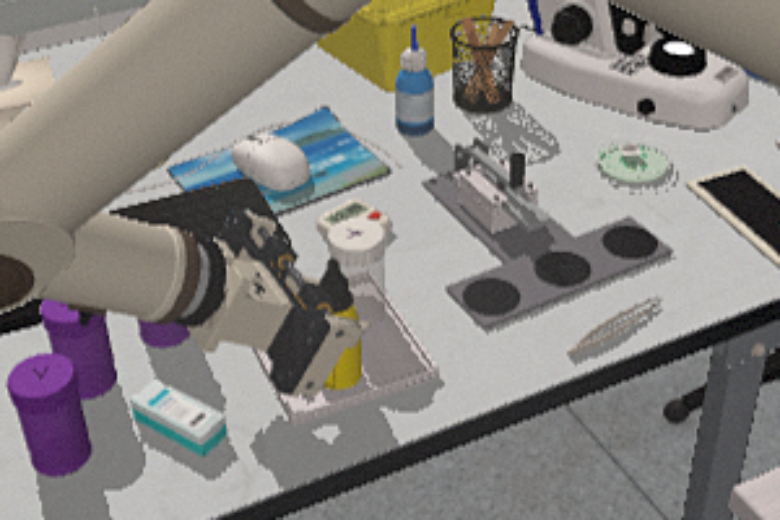

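The picture shows the yellow bottle upright in the tray (345,350), the jar behind it (355,240) and the station spots empty. Release and back out.

```bash
python3 -m inch '[[[0,0,-1.5,0,0,0,0.2],[0,0,0,0,0,0,0.2],[0,0,0,0,0,0,0.65],[0,0,0,0,0,0,0.65],[0,0,0,0,0,0,0.65]]]'
python3 -m inch '[[[0,20,15,0,0,0,0.65],[0,24,16,0,0,0,0.65],[-1,25,17,0,0,0,0.65],[0,10,40,0,0,0,0.65],[0,0,40,0,0,0,0.65]]]'
python3 - <<'E'
from h import *
for c in ['wrist','top','scene']:
 eyes.camera(c)
 for l in ['reagent_yellow','clamp_grip','channel_mouth','station','coupon']:
  print(c,l,[(np.round(d['position'],4).tolist(),round(d['score'],2)) for d in nets.tip_of(c,l)])
E
```

```text
clock: 23.2
ee_pos: [0.4279, 0.3901, 0.0724]
ee_rot: [1.616, 1.663, -0.843]
contact_force: [0.6, 0.5, 0.2]
opening: 0.651
grip_force: 0.0
clock: 23.82
ee_pos: [0.4263, 0.4697, 0.2004]
ee_rot: [1.614, 1.665, -0.845]
contact_force: [-0.1, -1.0, -1.0]
opening: 0.651
grip_force: 0.0
wrist reagent_yellow [([0.4265, 0.4045, 0.0036], 0.84)]
wrist clamp_grip [([0.554, 0.1301, 0.083], 0.59)]
wrist channel_mouth [([0.5559, 0.1315, 0.0268], 0.77)]
wrist station []
wrist coupon [([0.5665, 0.1325, 0.0308], 0.68)]
top reagent_yellow []
top clamp_grip [([0.5568, 0.1302, 0.0838], 0.54)]
top channel_mouth [([0.5549, 0.1296, 0.0319], 0.7), ([0.4745, 0.3894, 0.0022], 0.61), ([0.5551, 0.1304, 0.086], 0.21)]
top station [([0.5529, 0.1307, -0.0019], 0.72)]
top coupon [([0.5633, 0.1331, 0.0323], 0.69)]
scene reagent_yellow [([0.4294, 0.4066, 0.0024], 0.93), ([0.5079, 0.3473, 0.004], 0.71)]
scene clamp_grip [([0.5579, 0.1359, 0.0858], 0.7)]
scene channel_mouth [([0.5518, 0.1324, 0.0324], 0.78)]
scene station [([0.5536, 0.1333, -0.0033], 0.7)]
scene coupon [([0.5647, 0.1355, 0.0341], 0.57)]
```

```bash
python3 -m inch '[[[0,-10,20,10,0,0,0.65],[0,-20,10,10,0,0,0.65],[10,-30,0,10,0,0,0.65],[10,-30,0,10,0,0,0.65],[10,-30,0,10,0,0,0.65]]]'
python3 -m inch '[[[12,-30,0,5,2.2,0,0.65],[12,-30,0,0,0,10,0.65],[12,-30,0,0,0,10,0.65],[12,-30,0,0,0,10,0.65],[12,-30,0,0,0,10,0.65]]]'
python3 -m inch '[[[12,-30,0,0,0,10,0.65],[12,-30,0,0,0,10,0.65],[12,-25,0,0,0,10,0.65],[0,0,0,0,0,10,0.65],[0,0,0,0,0,10,0.65]]]'
python3 -m inch '[[[0,0,0,0,0,0,0.5],[0,0,0,0,0,0,0.5]]]'
python3 - <<'E'
from h import *
s=env.get_state();print(s['q'].round(2)); print(R.from_rotvec(s['ee_rot']).as_matrix().round(3))
save('top','top1')
cv2.imwrite('pics/ct.png',cv2.resize(cv2.imread('pics/top1.png')[150:280,270:400],None,fx=4.5,fy=4.5,interpolation=cv2.INTER_CUBIC))
save('wrist','w2')
E
```

```text
clock: 25.35
ee_pos: [0.4579, 0.3484, 0.2319]
ee_rot: [2.148, 2.188, -0.061]
contact_force: [0.3, -0.2, 0.3]
opening: 0.653
grip_force: 0.0
clock: 25.98
ee_pos: [0.5173, 0.1979, 0.2307]
ee_rot: [-1.289, -2.858, 0.023]
contact_force: [0.6, -0.3, -0.5]
opening: 0.648
grip_force: 0.0
clock: 26.6
ee_pos: [0.553, 0.1133, 0.2305]
ee_rot: [-0.037, 3.141, -0.026]
contact_force: [0.4, 0.3, 0.0]
opening: 0.65
grip_force: 0.0
clock: 26.85
ee_pos: [0.5529, 0.114, 0.2304]
ee_rot: [-0.025, 3.141, -0.026]
contact_force: [-1.2, 0.8, 0.2]
opening: 0.513
grip_force: 0.0
[-0.13  0.32 -0.16  1.77  0.08  1.06  1.27]
[[-1.    -0.016  0.   ]
 [-0.016  1.    -0.016]
 [-0.    -0.016 -1.   ]]
```

View pics/w2.png

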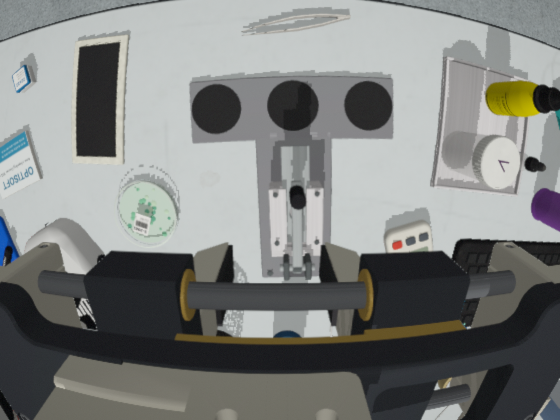

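The wrist view shows the three empty spots at (216,108), (293,105), (368,105), the clamp post at (297,195), the coupon's end at (295,160), and the vessels standing in the tray. I'll unproject the spots for the yaw.

```bash
cat >> h.py <<'E'
def fray(uv,z,i=None):
    i=i or info('wrist'); K=i['mtx']; x=(uv[0]-K[0,2])/K[0,0]; y=(uv[1]-K[1,2])/K[1,1]
    r=np.hypot(x,y); k=np.sin(r)/r; d=i['pose'][:3,:3]@np.array([x*k,-y*k,-np.cos(r)]); o=i['pose'][:3,3]; return o+d*(z-o[2])/d[2]
E
python3 - <<'E'
from h import *
im=eyes.camera('wrist'); g=cv2.cvtColor(im,cv2.COLOR_BGR2GRAY)
P=[]
for c in [(216,108),(293,105),(368,105)]:
  m=(g<60).astype(np.uint8); n,L,S,C=cv2.connectedComponentsWithStats(m)
  l=L[c[1],c[0]]; ys,xs=np.nonzero(L==l); w=np.mean([fray(p,.006) for p in zip(xs,ys)],0); P.append(w); print(S[l],w.round(4))
d=P[2]-P[0]; print('yaw deg',np.degrees(np.arctan2(-d[0],d[1])))
for l in ['clamp_grip','channel_mouth','coupon','station','pad','side_tray']:
  print(l,[(np.round(q['position'],4).tolist(),round(q['score'],2)) for q in nets.tip_of('wrist',l)])
for n,c in [('pad',[(77,40),(129,35),(123,163),(74,162)])]:
  Q=[fray(p,.006)[:2].round(4) for p in c]; print(n,Q,np.mean(Q,0))
for p,z in [((297,193),.097),((274,190),.048),((319,188),.048),((267,185),.006),((265,270),.006)]: print(p,fray(p,z).round(4))
c=cv2.resize(im[130:290,230:360],None,fx=4.5,fy=3.7,interpolation=cv2.INTER_CUBIC); cv2.imwrite('pics/cw.png',c)
E
```

```text
[ 192   85   49   48 1840] [0.4682 0.0375 0.006 ]
[ 268   81   50   50 1965] [0.4639 0.1275 0.006 ]
[ 345   82   47   48 1778] [0.4593 0.2174 0.006 ]
yaw deg 2.8115225458657873
clamp_grip [([0.5553, 0.1277, 0.0832], 0.81), ([0.4472, -0.126, 0.001], 0.27)]
channel_mouth [([0.5575, 0.1307, 0.024], 0.81)]
coupon [([0.5631, 0.1292, 0.0315], 0.69)]
station [([0.5556, 0.1315, -0.0018], 0.68)]
pad []
side_tray [([0.4749, 0.3874, -0.0022], 0.55)]
pad [array([ 0.3607, -0.1599]), array([ 0.3672, -0.0776]), array([ 0.5327, -0.0879]), array([ 0.5291, -0.1685])] [ 0.447425 -0.123475]
(297, 193) [0.5469 0.1308 0.097 ]
(274, 190) [0.5561 0.1086 0.048 ]
(319, 188) [0.5526 0.1571 0.048 ]
(267, 185) [0.5599 0.0993 0.006 ]
(265, 270) [0.6742 0.0978 0.006 ]
```

View pics/cw.png

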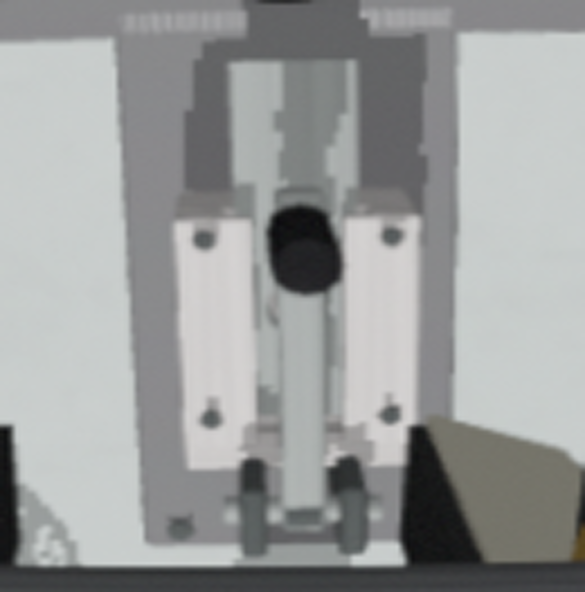

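The crop shows the post top at (305,265), the bar running straight along the channel, and the coupon in front of it. Yaw is 2.8°, station origin (0.554,0.132).

```bash
python3 -m inch '[[[1,18,0,0.9,0,1.9,0.5],[0,0,-40,0,0,0,0.5],[0,0,-40,0,0,0,0.5],[0,0,-30,0,0,0,0.5],[0,0,0,0,0,0,0.5]]]'
python3 -m inch '[[[0,0,0,0,0,0,0.5]]]'
```

```text
clock: 27.92
ee_pos: [0.5517, 0.1327, 0.1179]
ee_rot: [0.085, -3.136, 0.001]
contact_force: [-0.7, -0.3, 0.9]
opening: 0.5
grip_force: 0.0
clock: 28.05
ee_pos: [0.5547, 0.1331, 0.1213]
ee_rot: [-0.084, 3.138, 0.001]
contact_force: [-1.1, 0.7, -0.5]
opening: 0.503
grip_force: 0.0
```

```bash
python3 -m inch '[[[0,-1,-30,0,0,0,0.5],[0,0,-27,0,0,0,0.5],[0,0,0,0,0,0,0.5],[0,0,0,0,0,0,0.5]]]'
python3 -m inch '[[[0,0,0,0,0,0,0.1],[0,0,0,0,0,0,0.1],[0,0,0,0,0,0,0.1],[0,0,0,0,0,0,0.1],[0,0,0,0,0,0,0.1]]]' 25
```

```text
clock: 28.55
ee_pos: [0.5554, 0.1316, 0.0651]
ee_rot: [-0.083, 3.137, 0.0]
contact_force: [0.1, -0.1, 0.5]
opening: 0.5
grip_force: 0.0
clock: 29.18
ee_pos: [0.554, 0.1319, 0.0634]
ee_rot: [-0.083, 3.14, 0.0]
contact_force: [-0.6, 2.9, 1.3]
opening: 0.171
grip_force: 25.0
```

```bash
python3 -m inch '[[[5.2,0.3,13.1,0,0,0,0.1],[7.1,0.3,12.2,0,0,0,0.1],[8.8,0.4,11,0,0,0,0.1],[0,0,0,0,0,0,0.1]]]'
python3 -m inch '[[[10.4,0.5,9.6,0,0,0,0.1],[11.7,0.6,7.9,0,0,0,0.1],[12.7,0.6,6.1,0,0,0,0.1],[13.5,0.7,4.1,0,0,0,0.1],[0,0,0,0,0,0,0.1]]]'
```

```text
clock: 29.68
ee_pos: [0.5754, 0.1329, 0.101]
ee_rot: [-0.083, 3.14, 0.0]
contact_force: [-3.6, 5.0, 1.5]
opening: 0.168
grip_force: 25.0
clock: 30.3
ee_pos: [0.6241, 0.1352, 0.1282]
ee_rot: [-0.082, 3.139, 0.001]
contact_force: [-1.1, 4.0, -0.4]
opening: 0.17
grip_force: 25.0
```

```bash
python3 -m inch '[[[0,0,0,0,0,0,0.4],[0,0,0,0,0,0,0.4],[0,0,30,0,0,0,0.4],[0,0,40,0,0,0,0.5],[0,0,0,0,0,0,0.6]]]'
python3 -m inch '[[[-30,-1,0,0,0,0,0.6],[-40,-2,0,0,0,0,0.6],[-28,-2,0,0,0,0,0.6],[0,0,0,0,0,0,0.6],[0,0,0,0,0,0,0.6]]]'
python3 - <<'E'
from h import *
im=save('wrist','w3'); cv2.imwrite('pics/c3.png',cv2.resize(im[100:290,200:400],None,fx=3,fy=3))
for l in ['clamp_grip','channel_mouth','coupon','station']:
  print(l,[(np.round(q['position'],4).tolist(),round(q['score'],2)) for q in nets.tip_of('wrist',l)])
i=info('wrist'); print(i['mtx'],i['pose'])
E
```

```text
clock: 30.92
ee_pos: [0.6262, 0.1338, 0.2015]
ee_rot: [-0.08, 3.132, -0.001]
contact_force: [0.4, 0.4, 0.2]
opening: 0.561
grip_force: 0.0
clock: 31.55
ee_pos: [0.5259, 0.1288, 0.1972]
ee_rot: [-0.081, 3.139, -0.002]
contact_force: [0.5, 0.1, 0.2]
opening: 0.6
grip_force: 0.0
clamp_grip [([0.6204, 0.1334, 0.1457], 0.81)]
channel_mouth [([0.5548, 0.1274, 0.0267], 0.93)]
coupon [([0.566, 0.1338, 0.0316], 0.67)]
station []
[[325.1922621    0.         276.26898711]
 [  0.         325.1922621  207.86050495]
 [  0.           0.           1.        ]] [[-5.31151741e-02 -9.58091898e-01 -2.81493682e-01  4.48894102e-01]
 [ 9.98587910e-01 -5.06840539e-02 -1.59157722e-02  1.24677204e-01]
 [ 9.81531511e-04 -2.81941556e-01  9.59431079e-01  3.55848742e-01]
 [ 0.00000000e+00  0.00000000e+00  0.00000000e+00  1.00000000e+00]]
```

View pics/c3.png

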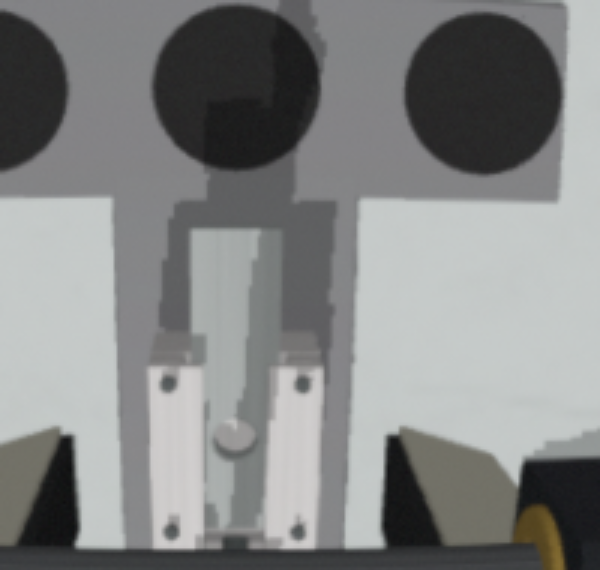

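The bar is up and out of view; the coupon's front end is at crop (190..282, 228), its hole free at (234,436).

```bash
python3 - <<'E'
from h import *
for p in [(190,228),(282,228),(190,335),(280,330)]: print(fray((200+p[0]/3,100+p[1]/3),.04).round(4))
E
python3 -m inch '[[[0,2,-40,0,0,0,0.6],[0,0,-40,0,0,0,0.6],[0,0,-30,0,0,0,0.6],[0,0,0,0,0,0,0.6],[0,0,0,0,0,0,0.6]]]'
```

```text
[0.5095 0.1154 0.04  ]
[0.5079 0.1457 0.04  ]
[0.5463 0.117  0.04  ]
[0.5429 0.1473 0.04  ]
clock: 32.42
ee_pos: [0.5262, 0.1318, 0.0881]
ee_rot: [-0.082, 3.139, -0.0]
contact_force: [0.3, -0.5, -0.1]
opening: 0.601
grip_force: 0.0
```

```bash
python3 -m inch '[[[8,0,-30,0,0,0,0.6],[0,-1,-24,0,0,0,0.6],[0,0,0,0,0,0,0.6],[0,0,0,0,0,0,0.6]]]'
python3 -m inch '[[[0,0,0,0,0,0,0.1],[0,0,0,0,0,0,0.1],[0,0,0,0,0,0,0.1],[0,0,0,0,0,0,0.1],[0,0,0,0,0,0,0.1]]]' 45
```

```text
clock: 32.92
ee_pos: [0.5346, 0.1309, 0.0349]
ee_rot: [-0.082, 3.137, 0.0]
contact_force: [0.9, 0.0, 0.5]
opening: 0.603
grip_force: 0.0
clock: 33.55
ee_pos: [0.5335, 0.1306, 0.0335]
ee_rot: [-0.082, 3.14, -0.001]
contact_force: [-0.6, -0.9, 3.3]
opening: 0.314
grip_force: 45.0
```

```bash
python3 -m inch '[[[-10,-0.5,1,0,0,0,0.1],[-18,-0.9,0,0,0,0,0.1],[-18,-0.9,0,0,0,0,0.1],[-18,-0.9,0,0,0,0,0.1],[-18,-0.9,0,0,0,0,0.1]]]'
python3 -m inch '[[[-5,-0.2,0,0,0,0,0.1],[0,0,0,0,0,0,0.1],[0,0,0,0,0,0,0.1]]]'
```

```text
clock: 34.17
ee_pos: [0.4495, 0.1261, 0.0339]
ee_rot: [0.083, -3.14, 0.001]
contact_force: [0.4, 0.8, -1.1]
opening: 0.32
grip_force: 45.0
clock: 34.55
ee_pos: [0.4472, 0.1263, 0.0343]
ee_rot: [-0.082, 3.139, -0.001]
contact_force: [1.3, 0.1, -1.3]
opening: 0.321
grip_force: 45.0
```

```bash
python3 -m inch '[[[0,0,25,0,0,0,0.1],[0,0,40,0,0,0,0.1],[0,0,0,0,0,0,0.1],[0,0,0,0,0,0,0.1]]]'
python3 - <<'E'
from h import *
s=env.get_state(); print(s['ee_pos'])
im=save('wrist','w4'); cv2.imwrite('pics/c4.png',cv2.resize(im[60:290,130:430],None,fx=2.5,fy=2.5))
for l in ['coupon']:
  print(l,[(np.round(q['position'],4).tolist(),round(q['score'],2)) for q in nets.tip_of('wrist',l)])
E
```

```text
clock: 35.05
ee_pos: [0.4465, 0.126, 0.0991]
ee_rot: [-0.082, 3.14, -0.001]
contact_force: [-0.3, -0.4, -1.6]
opening: 0.317
grip_force: 45.0
[0.44653633 0.12604287 0.09905062]
coupon [([0.4807, 0.1288, 0.0944], 0.83)]
```

View pics/c4.png

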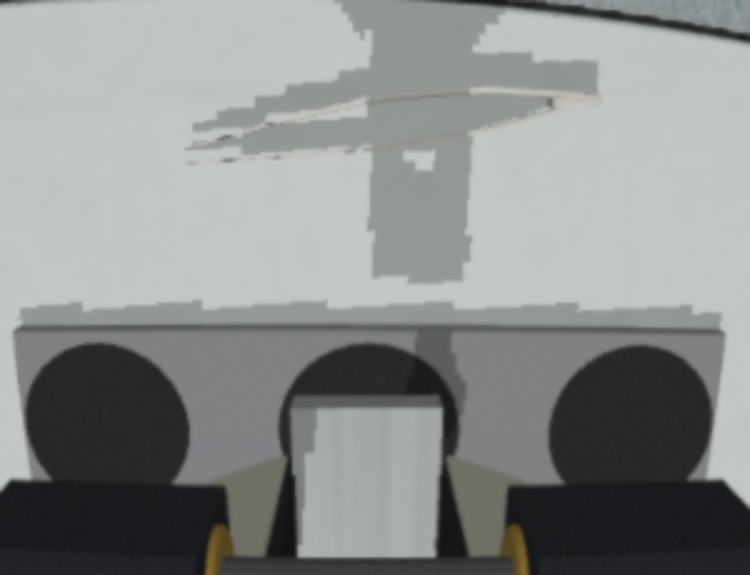

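The coupon is held between the fingers, front edge at crop (291–442, 407), level with the tool. Computing its offset.

```bash
python3 - <<'E'
from h import *
s=env.get_state()
for p in [(300,407),(440,407)]: print((fray((130+p[0]/2.5,60+p[1]/2.5),s['ee_pos'][2]-.002+.008)-s['ee_pos']).round(4))
E
python3 -m inch '[[[-5,-35,0,0,0,-1.5,0.1],[-5,-40,0,0,0,-1.5,0.1],[-5,-40,0,0,0,-1.5,0.1],[-5,-40,0,0,0,-1.6,0.1],[-5,-40,0,0,0,0,0.1]]]'
python3 -m inch '[[[-5,-40,0,0,0,0,0.1],[-1,-14,0,0,0,0,0.1],[0,0,0,0,0,0,0.1],[0,0,0,0,0,0,0.1]]]'
python3 - <<'E'
from h import *
for c in ['top','scene','wrist']:
  im=eyes.camera(c)
  for l in ['pad','coupon']: print(c,l,[(np.round(q['position'],4).tolist(),round(q['score'],2)) for q in nets.tip_of(c,l)])
  cv2.imwrite(f'pics/p_{c}.png',im)
E
```

```text
[-0.0236 -0.0148  0.006 ]
[-0.0251  0.013   0.006 ]
clock: 35.78
ee_pos: [0.4203, -0.07, 0.0983]
ee_rot: [-0.085, -3.139, 0.001]
contact_force: [1.0, -0.0, -1.2]
opening: 0.317
grip_force: 45.0
clock: 36.28
ee_pos: [0.4153, -0.1213, 0.0989]
ee_rot: [-0.082, -3.14, -0.0]
contact_force: [-0.1, 0.9, -0.5]
opening: 0.319
grip_force: 45.0
top pad [([0.4484, -0.1227, 0.0015], 0.6), ([0.4285, 0.4026, 0.0056], 0.25)]
top coupon [([0.4422, -0.1209, 0.0953], 0.44)]
scene pad [([0.4468, -0.1251, -0.0003], 0.9), ([0.443, -0.1204, 0.0961], 0.66)]
scene coupon [([0.4428, -0.12, 0.1001], 0.46)]
wrist pad []
wrist coupon [([0.4479, -0.1242, 0.0975], 0.76)]
```

View pics/p_wrist.png

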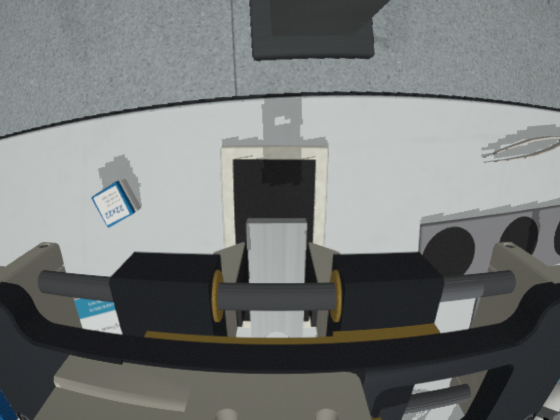

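The coupon is parallel to and centred over the pad (pad columns 222–328, coupon 247–305). Lowering.

```bash
python3 -m inch '[[[1,-1.5,-35,0,0,0,0.1],[0,0,-30,0,0,0,0.1],[0,0,-15,0,0,0,0.1],[0,0,0,0,0,0,0.1],[0,0,0,0,0,0,0.1]]]'
python3 -m inch '[[[0,0,-5,0,0,0,0.1],[0,0,-3,0,0,0,0.1],[0,0,0,0,0,0,0.1]]]'
```

```text
clock: 37.35
ee_pos: [0.417, -0.1245, 0.0199]
ee_rot: [0.085, 3.139, -0.001]
contact_force: [-0.8, 0.4, -1.5]
opening: 0.32
grip_force: 45.0
clock: 37.72
ee_pos: [0.4162, -0.1243, 0.0112]
ee_rot: [0.085, 3.14, -0.001]
contact_force: [-0.8, 0.3, -0.7]
opening: 0.316
grip_force: 45.0
```

```bash
python3 -m inch '[[[0,0.5,-1,0,0,0,0.1],[0,0,0,0,0,0,0.1],[0,0,0,0,0,0,0.1]]]'
python3 -m inch '[[[0,0,0,0,0,0,0.5],[0,0,0,0,0,0,0.5],[0,0,0,0,0,0,0.5],[0,0,0,0,0,0,0.5]]]'
python3 -m inch '[[[0,0,30,0,0,0,0.55],[0,0,40,0,0,0,0.55],[0,0,45,0,0,0,0.55],[0,0,45,0,0,0,0.65],[0,0,0,0,0,0,0.65]]]'
python3 - <<'E'
from h import *
im=save('wrist','w5')
print([(np.round(q['position'],4).tolist(),round(q['score'],2)) for l in ['coupon','pad'] for q in nets.tip_of('wrist',l)])
cv2.imwrite('pics/c5.png',cv2.resize(im[80:290,170:400],None,fx=2.8,fy=2.8))
for c in ['top','scene']:
  eyes.camera(c); print([(np.round(q['position'],4).tolist(),round(q['score'],2)) for l in ['coupon','pad'] for q in nets.tip_of(c,l)])
E
```

```text
clock: 38.1
ee_pos: [0.4163, -0.1238, 0.0103]
ee_rot: [0.085, 3.14, -0.001]
contact_force: [-0.2, -0.7, 0.0]
opening: 0.317
grip_force: 45.0
clock: 38.6
ee_pos: [0.4163, -0.1239, 0.0103]
ee_rot: [0.085, 3.14, -0.001]
contact_force: [-0.3, -0.4, -0.2]
opening: 0.498
grip_force: 0.0
clock: 39.22
ee_pos: [0.419, -0.1245, 0.1736]
ee_rot: [0.085, 3.132, -0.004]
contact_force: [0.3, -0.7, -0.6]
opening: 0.645
grip_force: 0.0
[([0.4461, -0.1258, 0.0057], 0.66)]
[([0.4432, -0.1244, -0.0016], 0.74)]
[([0.4469, -0.1224, 0.0084], 0.58), ([0.4497, -0.1274, 0.0021], 0.61)]
```

View pics/c5.png

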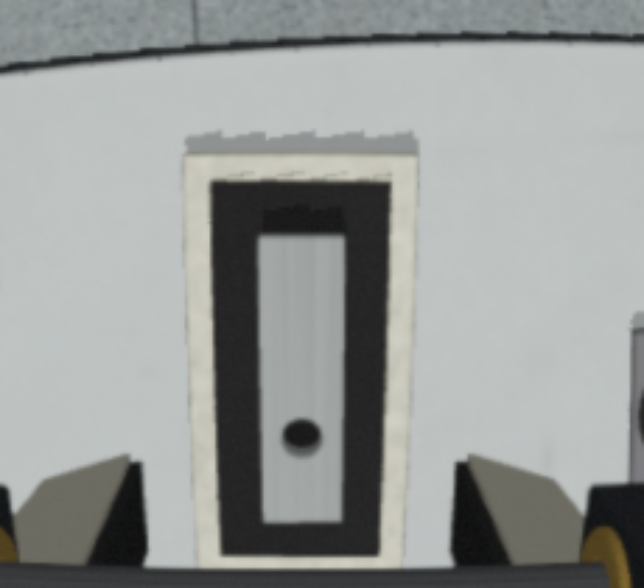

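The coupon lies flat on the pad, well inside the dark field; I check the end gaps numerically while starting back.

Run:
```python
from h import *
f=lambda u,v,z: fray((170+u/2.8,80+v/2.8),z)[:2]
pad=[f(211,183,.008),f(391,183,.008),f(378,555,.008),f(221,555,.008)]
cp=[f(258,236,.016),f(344,236,.016),f(342,522,.016),f(262,522,.016)]
print(np.mean(pad,0).round(4),np.mean(cp,0).round(4))
for q in (pad,cp):
  d=q[3]-q[0]+q[2]-q[1]; print(np.degrees(np.arctan2(d[1],d[0])),np.linalg.norm(d)/2)
print(env.get_state()['q'].round(2))
```

```text
[ 0.4413 -0.1243] [ 0.4408 -0.1239]
-3.2038544156631397 0.14607224692934878
-2.7657488347494614 0.10921333384033395
[ 0.29  0.16 -0.06  2.13  0.01  0.85  1.73]
```

Coupon is centred (0.5 mm off, 0.4° off). Now back to the yellow bottle with the sideways tilt.

```bash
python3 -m inch '[[[10,20,30,0,0,-9,0.65],[10,35,30,0,0,-9,0.65],[10,40,0,0,0,-9,0.65],[5,40,0,0,0,-9,0.65],[0,40,0,0,0,-9,0.65]]]'
python3 -m inch '[[[0,40,0,0,0,-9,0.65],[0,40,0,0,0,-9,0.65],[0,40,0,0,0,-9,0.65],[0,40,0,0,0,-9,0.65],[0,40,0,0,0,-4,0.65]]]'
python3 -m inch '[[[0,40,0,-9,0,0,0.65],[-5,40,0,-9,0,0,0.65],[-5,40,0,-9,0,0,0.65],[-5,40,0,-9,0,0,0.65],[-5,20,0,-9,0,0,0.65]]]'
python3 -m inch '[[[0,0,0,-9,-2,0,0.65],[0,0,0,0,0,0,0.65],[0,0,0,0,0,0,0.65]]]'
python3 - <<'E'
from h import *
s=env.get_state(); M=R.from_rotvec(s['ee_rot']); print(s['ee_pos'],s['q'].round(2))
T=R.from_rotvec([1.616,1.663,-.843]); print('turn deg',(T*M.inv()).as_rotvec(degrees=True).round(1))
E
```

```text
clock: 40.3
ee_pos: [0.4514, 0.0525, 0.2299]
ee_rot: [-1.288, -2.866, 0.001]
contact_force: [-0.9, 0.7, -0.3]
opening: 0.651
grip_force: 0.0
clock: 40.92
ee_pos: [0.451, 0.2523, 0.2297]
ee_rot: [-2.188, -2.254, 0.003]
contact_force: [0.7, 0.1, -1.1]
opening: 0.654
grip_force: 0.0
clock: 41.55
ee_pos: [0.4301, 0.4339, 0.2292]
ee_rot: [1.73, 1.792, -0.746]
contact_force: [1.5, 0.1, -0.1]
opening: 0.648
grip_force: 0.0
clock: 41.92
ee_pos: [0.4318, 0.4305, 0.2307]
ee_rot: [1.637, 1.664, -0.826]
contact_force: [0.6, -0.4, 1.1]
opening: 0.65
grip_force: 0.0
[0.43181306 0.43051856 0.23067895] [-1.    0.96 -0.15  1.05  0.54  2.01 -1.12]
turn deg [-1.   0.5  0.4]
```

```bash
python3 -m inch '[[[-2,20,-30,0,0,0,0.65],[-2,9,-40,0,0,0,0.65],[0,0,-39,-1,0.5,0.4,0.65],[0,0,0,0,0,0,0.65],[0,0,0,0,0,0,0.65]]]'
python3 - <<'E'
from h import *
s=env.get_state(); M=R.from_rotvec(s['ee_rot']); print(s['q'].round(2))
T=R.from_rotvec([1.616,1.663,-.843]); print('turn deg',(T*M.inv()).as_rotvec(degrees=True).round(1), 'to go',(np.array([.4279,.3901,.0724])-s['ee_pos']).round(4))
E
```

```text
clock: 42.55
ee_pos: [0.429, 0.4602, 0.1249]
ee_rot: [1.62, 1.662, -0.839]
contact_force: [0.1, 0.5, 1.1]
opening: 0.648
grip_force: 0.0
[-1.03  1.13 -0.14  0.96  0.53  1.95 -1.17]
turn deg [-0.2  0.1  0.1] to go [-0.0011 -0.0701 -0.0525]
```

```bash
python3 -m inch '[[[-1,-20,-16,0,0,0,0.65],[0,-20,-14,0,0,0,0.65],[0,-20,-14,0,0,0,0.65],[0,-10,-8,0,0,0,0.65],[0,0,0,0,0,0,0.65]]]'
python3 -m inch '[[[0,0,0,0,0,0,0.2],[0,0,0,0,0,0,0.2],[0,0,0,0,0,0,0.2],[0,0,0,0,0,0,0.2],[0,0,0,0,0,0,0.2]]]' 25
python3 -m inch '[[[0,0,15,0,0,0,0.2],[0,0,20,0,0,0,0.2],[0,0,16,0,0,0,0.2],[0,0,0,0,0,0,0.2],[0,0,0,0,0,0,0.2]]]'
```

```text
clock: 43.18
ee_pos: [0.4272, 0.3901, 0.0709]
ee_rot: [1.617, 1.663, -0.842]
contact_force: [-0.1, 0.4, -0.1]
opening: 0.649
grip_force: 0.0
clock: 43.8
ee_pos: [0.4264, 0.3904, 0.0698]
ee_rot: [1.615, 1.663, -0.843]
contact_force: [0.6, 1.0, 4.8]
opening: 0.488
grip_force: 24.6
clock: 44.42
ee_pos: [0.4262, 0.3901, 0.1202]
ee_rot: [1.615, 1.664, -0.843]
contact_force: [-0.1, 0.2, -0.7]
opening: 0.49
grip_force: 24.7
```

```bash
python3 -m inch '[[[0,-20,0,0,0,0,0.2],[0,-35,0,0,0,0,0.2],[0,-40,0,0,0,0,0.2],[0,-40,0,0,0,0,0.2],[10,-40,0,0,0,0,0.2]]]'
python3 -m inch '[[[10,-40,0,0,0,0,0.2],[10,-40,0,0,0,0,0.2],[6,-25,0,0,0,0,0.2],[0,0,0,0,0,0,0.2],[0,0,0,0,0,0,0.2]]]'
```

```text
clock: 45.05
ee_pos: [0.4355, 0.2139, 0.1195]
ee_rot: [1.613, 1.665, -0.845]
contact_force: [0.6, 0.7, -0.6]
opening: 0.485
grip_force: 24.7
clock: 45.68
ee_pos: [0.4621, 0.1118, 0.1197]
ee_rot: [1.615, 1.666, -0.842]
contact_force: [0.2, 0.6, -1.1]
opening: 0.486
grip_force: 24.7
```

```bash
python3 -m inch '[[[0,-1.5,-20,0,0,0,0.2],[0,0,-15,0,0,0,0.2],[0,0,-8,0,0,0,0.2],[0,0,-4,0,0,0,0.2],[0,0,0,0,0,0,0.2]]]'
python3 - <<'E'
from h import *
for c in ['top','scene']:
  eyes.camera(c); print([(np.round(q['position'],4).tolist(),round(q['score'],2)) for q in nets.tip_of(c,'reagent_yellow')])
E
```

```text
clock: 46.3
ee_pos: [0.4622, 0.1086, 0.073]
ee_rot: [1.614, 1.664, -0.844]
contact_force: [0.7, -0.1, 0.3]
opening: 0.485
grip_force: 24.7
[([0.4623, 0.1232, 0.0077], 0.67)]
[([0.4633, 0.126, 0.0054], 0.52)]
```

Down 1 mm more, release, back out along the tool axis, and untilt on the way to the jar.

```bash
python3 -m inch '[[[0,0,-1,0,0,0,0.2],[0,0,0,0,0,0,0.2],[0,0,0,0,0,0,0.65],[0,0,0,0,0,0,0.65],[0,0,0,0,0,0,0.65]]]'
python3 -m inch '[[[-1,21,15,0,0,0,0.65],[0,24,17,0,0,0,0.65],[-1,25,18,0,0,0,0.65],[0,25,30,0,0,0,0.65],[0,0,40,10,0,0,0.85]]]'
python3 -m inch '[[[10,20,30,10,0,0,0.85],[10,30,0,10,0,0,0.85],[10,30,0,10,0,0,0.85],[10,30,0,10,0,0,0.85],[7,30,0,5,2.2,0,0.85]]]'
python3 -m inch '[[[0,0,0,0,0,0,0.85],[0,0,0,0,0,0,0.85]]]'
python3 - <<'E'
from h import *
s=env.get_state(); M=R.from_rotvec(s['ee_rot']); print(s['q'].round(2))
T=R.from_rotvec([2.166,2.275,0]); print('turn deg',(T*M.inv()).as_rotvec(degrees=True).round(1), 'to go',(np.array([.507,.3481,.0499])-s['ee_pos']).round(4))
for c in ['top','scene','wrist']:
  eyes.camera(c); print([(np.round(q['position'],4).tolist(),round(q['score'],2)) for l in ['staining_jar','reagent_yellow'] for q in nets.tip_of(c,l) if q['position'][1]<.5])
E
```

```text
clock: 47.12
ee_pos: [0.4623, 0.1086, 0.0723]
ee_rot: [1.615, 1.663, -0.843]
contact_force: [-0.2, 0.1, -0.2]
opening: 0.649
grip_force: 0.0
clock: 47.75
ee_pos: [0.4568, 0.2068, 0.185]
ee_rot: [1.72, 1.791, -0.727]
contact_force: [1.4, 0.1, 0.9]
opening: 0.711
grip_force: 0.0
clock: 48.38
ee_pos: [0.5082, 0.3425, 0.2238]
ee_rot: [-2.194, -2.232, 0.013]
contact_force: [-0.0, 0.0, -0.5]
opening: 0.852
grip_force: 0.0
clock: 48.62
ee_pos: [0.5066, 0.3429, 0.2217]
ee_rot: [-2.192, -2.237, 0.022]
contact_force: [-0.1, -0.4, -0.7]
opening: 0.85
grip_force: 0.0
[-0.41  0.43 -0.29  1.65  0.13  1.1  -0.72]
turn deg [ 0.2 -1.   1.7] to go [ 0.0004  0.0052 -0.1718]
[([0.6242, 0.1356, 0.1447], 0.64)]
[([0.5087, 0.3473, 0.0], 0.97), ([0.4623, 0.1238, 0.0084], 0.61)]
[([0.5066, 0.3453, 0.0054], 0.77), ([0.4633, 0.1228, 0.0047], 0.94)]
```

```bash
python3 -m inch '[[[0,5,-40,0.2,-1,1.7,0.85],[0,0,-40,0,0,0,0.85],[0,0,-40,0,0,0,0.85],[0,0,-30,0,0,0,0.85],[0,0,-22,0,0,0,0.85]]]'
python3 -m inch '[[[0,0,0,0,0,0,0.85],[0,0,0,0,0,0,0.3],[0,0,0,0,0,0,0.3],[0,0,0,0,0,0,0.3],[0,0,0,0,0,0,0.3]]]' 30
python3 -m inch '[[[0,0,20,0,0,0,0.3],[0,0,20,0,0,0,0.3],[0,0,0,0,0,0,0.3],[0,0,0,0,0,0,0.3]]]'
```

```text
clock: 49.7
ee_pos: [0.5067, 0.3482, 0.0485]
ee_rot: [-2.165, -2.275, -0.002]
contact_force: [-0.2, 0.8, -0.6]
opening: 0.856
grip_force: 0.0
clock: 50.32
ee_pos: [0.5077, 0.3491, 0.0513]
ee_rot: [-2.166, -2.275, -0.007]
contact_force: [-1.7, -0.6, 5.9]
opening: 0.569
grip_force: 30.0
clock: 50.82
ee_pos: [0.5073, 0.3485, 0.0904]
ee_rot: [-2.166, -2.275, -0.005]
contact_force: [0.3, 0.3, -3.3]
opening: 0.572
grip_force: 29.9
```

```bash
python3 -m inch '[[[-5,-20,0,0,0,0,0.3],[-10,-35,0,0,0,0,0.3],[-12,-35,0,0,0,0,0.3],[-10,-30,0,0,0,0,0.3],[-4,-9,0,0,0,0,0.3]]]'
python3 -m inch '[[[0,0,0,0,0,0,0.3],[0,0,0,0,0,0,0.3],[0,0,-20,0,0,0,0.3],[0,0,-12,0,0,0,0.3],[0,0,0,0,0,0,0.3]]]'
python3 -m inch '[[[0,0,-3,0,0,0,0.3],[0,0,0,0,0,0,0.3],[0,0,0,0,0,0,0.3]]]'
```

```text
clock: 51.45
ee_pos: [0.4653, 0.217, 0.0894]
ee_rot: [-2.168, -2.272, -0.001]
contact_force: [-0.2, 0.6, -1.6]
opening: 0.571
grip_force: 29.9
clock: 52.08
ee_pos: [0.4654, 0.2201, 0.0572]
ee_rot: [-2.164, -2.275, -0.002]
contact_force: [-0.4, 0.0, -1.7]
opening: 0.572
grip_force: 29.9
clock: 52.45
ee_pos: [0.4666, 0.2198, 0.0556]
ee_rot: [-2.166, -2.275, -0.006]
contact_force: [-0.4, 0.0, -1.9]
opening: 0.571
grip_force: 29.9
```

```bash
python3 -m inch '[[[0,-0.5,-2,0,0,0,0.3],[0,0,0,0,0,0,0.3],[0,0,-1,0,0,0,0.3],[0,0,0,0,0,0,0.3],[0,0,0,0,0,0,0.3]]]'
```

```text
clock: 53.08
ee_pos: [0.4665, 0.2193, 0.0532]
ee_rot: [-2.166, -2.275, -0.005]
contact_force: [-3.1, -1.9, 7.4]
opening: 0.571
grip_force: 30.0
```

Contact felt (jar down). Release and fetch the dropper bottle.

```bash
python3 -m inch '[[[0,0,0,0,0,0,0.85],[0,0,0,0,0,0,0.85],[0,0,0,0,0,0,0.85],[0,0,40,0,0,0,0.85],[0,0,45,0,0,0,0.85]]]'
python3 -m inch '[[[0,0,45,0,0,0,0.7],[10,40,15,0,0,0,0.6],[10,40,0,0,0,0,0.6],[10,40,0,0,0,0,0.6],[10,40,0,0,0,0,0.6]]]'
python3 -m inch '[[[3,40,0,0,0,0,0.6],[0,15,0,0,0,0,0.6],[0,0,0,0,0,0,0.6],[0,0,0,0,0,0,0.6]]]'
python3 - <<'E'
from h import *
for c in ['top','scene','wrist']:
  eyes.camera(c); print([(np.round(q['position'],4).tolist(),round(q['score'],2)) for l in ['immersion_oil','staining_jar'] for q in nets.tip_of(c,l) if q['position'][1]<.5])
E
```

```text
clock: 53.7
ee_pos: [0.4655, 0.2188, 0.1373]
ee_rot: [-2.165, -2.274, -0.001]
contact_force: [1.1, 0.1, 0.4]
opening: 0.848
grip_force: 0.0
clock: 54.32
ee_pos: [0.5066, 0.3802, 0.1971]
ee_rot: [-2.166, -2.275, -0.005]
contact_force: [0.9, -0.5, -0.3]
opening: 0.601
grip_force: 0.0
clock: 54.82
ee_pos: [0.5098, 0.4321, 0.197]
ee_rot: [2.167, 2.273, 0.003]
contact_force: [0.1, -0.9, -0.1]
opening: 0.604
grip_force: 0.0
[]
[([0.5063, 0.435, 0.0016], 0.76), ([0.4673, 0.2192, 0.0057], 0.77)]
[([0.4653, 0.2127, 0.0044], 0.73)]
```

```bash
python3 -m inch '[[[0,2,-40,0,0,0,0.6],[0,0,-40,0,0,0,0.6],[0,0,-40,0,0,0,0.6],[0,0,-33,0,0,0,0.6],[0,0,-20,0,0,0,0.6]]]'
python3 -m inch '[[[0,0,0,0,0,0,0.6],[0,0,0,0,0,0,0.1],[0,0,0,0,0,0,0.1],[0,0,0,0,0,0,0.1],[0,0,0,0,0,0,0.1]]]' 15
```

```text
clock: 55.9
ee_pos: [0.5085, 0.4355, 0.0223]
ee_rot: [-2.165, -2.275, -0.001]
contact_force: [-0.9, -0.4, -0.6]
opening: 0.605
grip_force: 0.0
clock: 56.52
ee_pos: [0.5097, 0.4365, 0.025]
ee_rot: [-2.166, -2.275, -0.007]
contact_force: [-0.6, -0.2, 3.1]
opening: 0.257
grip_force: 15.0
```

```bash
python3 -m inch '[[[0,0,25,0,0,0,0.1],[0,0,40,0,0,0,0.1],[0,0,40,0,0,0,0.1],[0,0,40,0,0,0,0.1],[0,0,25,0,0,0,0.1]]]'
python3 -m inch '[[[-5,-25,0,0,0,0,0.1],[-5,-40,0,0,0,0,0.1],[-5,-40,0,0,0,0,0.1],[-5,-40,0,0,0,0,0.1],[-5,-40,0,0,0,0,0.1]]]'
python3 -m inch '[[[-5,-40,0,0,0,0,0.1],[-5,-40,0,0,0,0,0.1],[-5,-40,0,0,0,0,0.1],[-2,-40,0,0,0,0,0.1],[0,-40,0,0,0,0,0.1]]]'
python3 -m inch '[[[0,-14,0,0,0,0,0.1],[0,0,0,0,0,0,0.1],[0,0,0,0,0,0,0.1],[0,0,0,0,0,0,0.1]]]'
```

```text
clock: 57.15
ee_pos: [0.5099, 0.4368, 0.1969]
ee_rot: [-2.166, -2.275, -0.009]
contact_force: [0.3, 0.1, -0.5]
opening: 0.254
grip_force: 15.0
clock: 57.78
ee_pos: [0.484, 0.2498, 0.1944]
ee_rot: [-2.166, -2.275, -0.005]
contact_force: [0.3, 0.1, -0.3]
opening: 0.258
grip_force: 15.0
clock: 58.4
ee_pos: [0.467, 0.0499, 0.1946]
ee_rot: [-2.166, -2.276, -0.006]
contact_force: [0.4, -1.6, -0.2]
opening: 0.256
grip_force: 15.0
clock: 58.9
ee_pos: [0.4673, 0.0388, 0.1942]
ee_rot: [-2.162, -2.278, -0.006]
contact_force: [0.2, -0.2, -0.5]
opening: 0.261
grip_force: 15.0
```

```bash
python3 -m inch '[[[0,-1.5,-40,0,0,0,0.1],[0,0,-40,0,0,0,0.1],[0,0,-40,0,0,0,0.1],[0,0,-30,0,0,0,0.1],[0,0,0,0,0,0,0.1]]]'
python3 -m inch '[[[0,0,-9,0,0,0,0.1],[0,0,-5,0,0,0,0.1],[0,0,0,0,0,0,0.1],[0,0,-2,0,0,0,0.1],[0,0,0,0,0,0,0.1]]]'
```

```text
clock: 59.52
ee_pos: [0.4652, 0.0365, 0.0423]
ee_rot: [-2.161, -2.274, 0.001]
contact_force: [1.1, -0.0, -0.2]
opening: 0.26
grip_force: 15.0
clock: 60.15
ee_pos: [0.4675, 0.0356, 0.0284]
ee_rot: [-2.166, -2.275, -0.005]
contact_force: [0.1, -0.2, -0.1]
opening: 0.256
grip_force: 15.0
```

```bash
python3 -m inch '[[[0,1,-1,0,0,0,0.1],[0,0,-1,0,0,0,0.1],[0,0,0,0,0,0,0.1],[0,0,0,0,0,0,0.1]]]'
```

```text
clock: 60.65
ee_pos: [0.4675, 0.0368, 0.0268]
ee_rot: [-2.166, -2.275, -0.005]
contact_force: [-1.3, 0.5, 7.4]
opening: 0.254
grip_force: 15.0
```

```bash
python3 -m inch '[[[0,0,0,0,0,0,0.6],[0,0,0,0,0,0,0.6],[0,0,0,0,0,0,0.6],[0,0,40,0,0,0,0.6],[0,0,40,0,0,0,0.6]]]'
python3 -m inch '[[[0,0,40,0,0,0,0.6],[0,0,40,0,0,0,0.6],[0,0,40,0,0,0,0.6],[0,0,0,0,0,0,0.6],[0,0,0,0,0,0,0.6]]]'
python3 - <<'E'
from h import *
for c in ['top','scene']:
  im=save(c,'end_'+c); print([(l,np.round(q['position'],4).tolist(),round(q['score'],2)) for l in ['immersion_oil','staining_jar','reagent_yellow','coupon','clamp_grip'] for q in nets.tip_of(c,l) if q['position'][1]<.5])
cv2.imwrite('pics/endc.png',cv2.resize(im[130:300,230:470],None,fx=3.3,fy=3.3))
E
```

```text
clock: 61.28
ee_pos: [0.4666, 0.0367, 0.1066]
ee_rot: [-2.164, -2.274, -0.003]
contact_force: [0.2, 0.2, -0.9]
opening: 0.6
grip_force: 0.0
clock: 61.9
ee_pos: [0.4668, 0.0365, 0.2257]
ee_rot: [-2.165, -2.275, -0.004]
contact_force: [-0.4, 0.8, -0.8]
opening: 0.598
grip_force: 0.0
[('immersion_oil', [0.4678, 0.0347, 0.0066], 0.52), ('staining_jar', [0.4671, 0.2164, 0.0067], 0.7), ('reagent_yellow', [0.4644, 0.1237, 0.0055], 0.53), ('coupon', [0.4435, -0.1258, 0.0064], 0.53), ('clamp_grip', [0.6219, 0.1332, 0.1457], 0.5)]
[('immersion_oil', [0.4651, 0.0355, 0.0052], 0.61), ('staining_jar', [0.4666, 0.218, 0.0001], 0.68), ('reagent_yellow', [0.4611, 0.1232, 0.0066], 0.89), ('reagent_yellow', [0.62, 0.1386, 0.1444], 0.38), ('coupon', [0.4462, -0.1211, 0.0095], 0.6), ('clamp_grip', [0.6248, 0.1381, 0.1495], 0.63)]
```

View pics/endc.png

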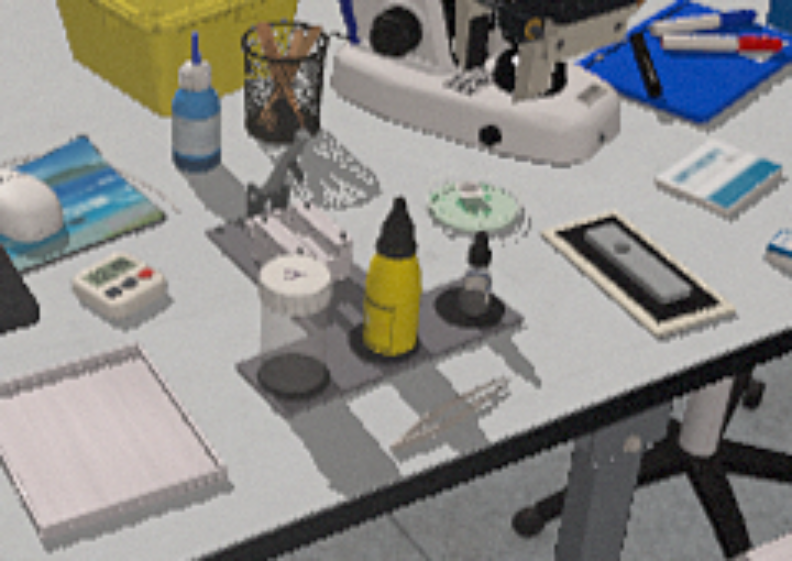

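All three vessels are upright on their spots at (295,325), (390,290) and (480,280), the coupon lies on the pad at (640,260), the bar is up at (285,165), and the robot is clear.

```bash
python3 -c "
from rig import env
print(env.finish_job())"
```

```text
the job is handed in; nothing more can be done
None
```

I handed the job in at about 62 s of the 144 s allowed: in the last pictures the vessels stand upright on their starting spots, the coupon lies centred on the pad, the clamp bar is up and the robot is clear; no verdict came back.

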